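Seal a sample bottle in the hand capping press

ROBOT

A 6-joint arm with a two-finger parallel gripper is mounted at the origin on a cart in front of the work surface, level with it; the furniture and walls round the work are solid. World frame = base frame: x ahead of the robot, y to its left, z up, the work surface at z = 0. Lengths are in m, angles in rad, forces in N, time in s.
With the tool pointing down it reaches from about 0.35 to 0.975 m from the base axis. Payload 4.9 kg.
Tool frame: the origin (TCP) lies between the finger pads; the fingertips stand 22 mm ahead of it and the grasp point (between the pads) lies 3 mm ahead of it; z points along the fingers, y is the direction in which the jaws open and shut (so a half turn about z gives the same grasp; the last joint's range is limited). The gripper opens to 85 mm and grips with 20 to 120 N. Pads are 22 mm wide; open, the fingers measure 114 mm over their backs; the gripper's body (76 mm by 85 mm) begins 54 mm behind the grasp point. The pads swing forward as they close: fully open they stand 13 mm farther back than shut.
Start: joints at [1.093, 0.053, 1.613, -0, 1.476, -0.119], TCP at [0.219, 0.585, 0.253] pointing down, gripper open.
Joint ranges: [-3.01, 3.01], [-1.01, 2.22], [0.06, 2.58], [-1.02, 4.17], [0.09, 2.62], [-3.14, 3.14]. Speed limits (rad/s): [2.57, 2.57, 3.14, 3.14, 3.14, 3.14].

INTERFACE

Orientations are given as a 3x3 rotation matrix whose columns are the frame's x, y, z axes.
In Python, from plant import monitor, vision, env gives the robot as it stands.
- The arm moves only by the tool send_rows, never from a script. Its arguments are lists of equal length, an entry for each row: "turn": the turn, a rotation vector about the world's x, y, z in rad, a list of three; "xyz": the shift along the world's x, y, z in m, a list of three; "jaw": the opening, from -1 (shut) to 1 (fully open), so that 0 is half open. In form: {"turn": [[rx, ry, rz], ...], "xyz": [[tx, ty, tz], ...], "jaw": [jaw, ...]}. A call has 1 to 12 rows; each row is the pose to reach, as a shift and turn from the pose measured when the call began; what a row does not reach only later rows make up. A row lasts 1/8 s, in which the tool goes at most 62.5 mm and 10.7 degrees, less where a joint would pass 70% of its speed; a pose out of reach is approached as far as the arm can. A call with a gripper value outside its range is refused whole. The fingers move at their own pace and stop on an object; the grip force is fixed at half the most. Time passes only in rows, so rows that repeat a pose let the fingers close. It gives the time, the measured TCP pose, the force and the opening at its end, in the units of the state.
- monitor.state(): the state, without advancing time (a new reading comes with each control period).
- vision.capture(name): name is "scene" or "top" or "wrist"; returns the picture (384x512x3 uint8, blue, green, red); there is no depth.
- vision.camera_params(name): a dict with "fov_y" (degrees; the focal length in pixels is half the picture's height over the tangent of half this angle, whatever the lens; pixels are square), "cx", "cy" (the principal point, pixels), "dist_coeffs" ([k1, k2, p1, p2, k3] as OpenCV has them; the pictures are not rectified), "R" (3x3) and "t" (3): a world point X has camera coordinates R X + t. Camera axes: x right, y down, z forward; pixel columns grow to the right and rows downward; lengths in m; the calibration is good to about 2 mm. A picture is of the moment at which its call begins: read the wrist's pose just before it. camera_params takes no time and is no camera call; for the wrist camera it gives the pose at the moment of the call.
- env.close_job(): hands the job in, once; it reports no verdict.
The state is a dict: "clock": time; "joints": joint angles; "qvel": joint speeds; "joint_efforts": joint torques, N m; "tool_pos": TCP position; "eef_rot": TCP orientation; "force": force on the tool from outside, world axes, zero at the start; "ft_torque": the same for the moment, N m; "gripper_width": finger opening in m.
Only numpy, scipy, OpenCV 4.12 (cv2) and the standard library are available. Lean on these libraries where they do the work, as an engineer would, in place of code of your own. Each camera call takes 0.05 s, during which the arm holds its last target. There are 200 camera calls.

TASK

One of the three amber bottles in the grey rack still has its white snap cap standing proud of the neck. Stand that bottle upright in the hand capping press, right back against the two locating pins, let go of it, then press the black knob straight down to its stop, firmly but without ramming it, so that the cap goes fully home, and let the knob spring back up. Leave the sealed bottle standing in the press, and do not knock over or move the other bottles and the spirit lamp.

Things in the scene. Friction and masses are not known exactly. Their poses are not given: they have to be found in the camera images.
- bottle: The bottle to seal: amber glass, blank label, 46 mm round body, straight from foot to 90 mm, neck 29 mm, 0.16 kg; 128 to 130 mm tall cap included, 120 mm sealed. Origin: centre of its underside, z up. In the rack only what stands above its 62 mm walls can be gripped, across the row; in the press only its lower half is reachable, gripper leaning back about 45 degrees.
- cap (a joint): How far that bottle's white snap cap (35 mm across, 16 mm high) is pushed down on the neck, in m: 0 to 0.002 at the start (raised 8 to 10 mm), 0.010 = fully home. It grips the neck tightly: about 8 N moves it and it stays where it is pushed.
- cap_top (a point): Centre of the top face of that bottle's cap.
- sealed_a: A bottle of the same kind, already sealed, 120 mm tall, standing in the rack. Origin at the centre of its underside.
- sealed_b: Another bottle like sealed_a, in the rack.
- rack: Grey open-topped bottle rack, fixed, 66 (its x) by 192 (its y) by 62 mm high, floor 3 mm, three 60 mm square cells in a row along its y, 63 mm apart, a bottle in each, in any order. Origin: centre of its underside. The room's wall stands 0.1 to 0.2 m beyond it on the left (+y): come from the right or above. Lift a bottle's foot above 125 mm to pass its neighbours.
- press: White hand capping press, fixed. Origin on its underside on the plunger's axis, z up; -x is its open front, columns 50 mm behind the axis (+x). Base plate 8 mm thick, 58 mm before to 66 mm behind the axis, 96 mm wide. Head plate 84 mm wide, to 36 mm before the axis, underside 168 to 186 mm up as clamped. A bottle pushed back (+x) against both black pins (20 mm tall) stands under the plunger.
- press_nest (a point): Point on top of the press's base plate on the plunger's axis, where the bottle's underside centre belongs; a thin black round pad marks it. Axes as the press.
- knob_top (a point): Centre of the top of the black mushroom knob (48 mm across) on the plunger, 0.26 to 0.28 m above the bench when up. The rubber ram at the plunger's lower end (34 mm across) moves straight down with it; its face is only 10 to 30 mm above the raised cap of a bottle in the press, as the head happens to be clamped: keep the bottle low when sliding it in.
- plunger (a joint): How far the plunger is pressed down, in m, 0 = up. A spring lifts it (1 to 2 N at the top, 7 N when down). The ram meets the raised cap, drives it (about 8 N more) and stops hard when the cap is home on the glass, somewhere between 0.018 and 0.040, differing with the head's clamped height: the stop must be felt; the force then rises steeply. Do not load the press with more than 45 N.
- sponge_sheet: Flat yellow sheet lying fixed on the bench, 232 (its x) by 299 (its y) by 4 mm, firm enough to stand a bottle on. Origin: centre of its underside. Its quarter towards its own +x and -y, next to the press, is free; a syringe and needles lie elsewhere on it.
- microscope: Microscope, fixed, 344 mm high, about 142 by 190 mm, origin at the centre of its underside. It stands between the robot and the rack: pass over or around it.
- precision_scale: Small balance, fixed, 162 by 98 mm, its clear lid standing open to 125 mm high on its far side. Origin at the centre of its underside.
- stand: Retort stand, fixed. Its blue base plate, 200 by 300 mm and 26 mm high, lies beside the press; the rod and clamps stand at its far end. Origin inside the base plate's outline.
- dropper_bottle: Small dropper bottle, 22 mm across, 52 mm tall, loose bystander. Origin at the centre of its underside.
- spirit_lamp: Glass spirit lamp, 73 mm across, 72 mm tall, loose bystander. Origin at the centre of its underside.

How it is judged:
By the outcome, as a careful person would: the job done as asked, in the order asked, and still so for the second after the job is handed in, with the robot touching nothing.
It also fails if it takes over 67 s, if anything falls off the work surface, if the arm or the gripper's body presses on something with over 40 N, if the wrist force passes 120 N, or if a joint passes its speed limit or range.

## Working session

There is one attempt and no reset: what is moved stays moved. The work goes in short steps, Python scripts to look and compute and a tool call to move; the robot and the scene stay as the last step left them, time stands still between calls to the robot, and variables do not carry over. Pictures are saved under pics/ and viewed, about 8 in all and at most 12, crops included, and the job is handed in when it is done.

Besides the shell and the picture viewer there is one more tool, called after "Call:" as name(argument=value, ...) on one line, values as JSON. send_rows: Moves the arm, as the interface text tells. Its arguments: {"type":"object","properties":{"turn":{"type":"array","items":{"type":"array","items":{"type":"number"}}},"xyz":{"type":"array","items":{"type":"array","items":{"type":"number"}}},"jaw":{"type":"array","items":{"type":"number"}}},"required":["turn","xyz","jaw"]}

```bash
ls; mkdir -p pics
cat > h.py <<'E'
import numpy as np,cv2
from plant import monitor,vision,env
def K(p,h=384):
    f=h/2/np.tan(np.radians(p["fov_y"])/2); return np.array([[f,0,p["cx"]],[0,f,p["cy"]],[0,0,1.]])
def ray(p,uv):
    n=cv2.undistortPoints(np.array([[uv]],float),K(p),np.array(p["dist_coeffs"],float))[0,0]
    R=np.array(p["R"]);t=np.array(p["t"]); return -R.T@t, R.T@np.array([n[0],n[1],1])
def atz(p,uv,z):
    c,d=ray(p,uv); return c+d*(z-c[2])/d[2]
def tri(l):
    A=np.zeros((3,3));b=np.zeros(3)
    for p,uv in l:
        c,d=ray(p,uv);d=d/np.linalg.norm(d);M=np.eye(3)-np.outer(d,d);A+=M;b+=M@c
    return np.linalg.solve(A,b)
def proj(p,X):
    return cv2.projectPoints(np.array(X,float).reshape(-1,3),cv2.Rodrigues(np.array(p["R"]))[0],np.array(p["t"],float),K(p),np.array(p["dist_coeffs"],float))[0].reshape(-1,2)
E
python3 - <<'E'
from h import *
np.set_printoptions(precision=4,suppress=True)
for n in("scene","top","wrist"):
    p=vision.camera_params(n);im=vision.capture(n);cv2.imwrite(f"pics/{n}0.png",im)
    print(n,p["fov_y"],p["cx"],p["cy"],p["dist_coeffs"],-np.array(p["R"]).T@p["t"],np.array(p["R"])[2])
a=[cv2.resize(cv2.imread(f"pics/{n}0.png"),(800,600),interpolation=cv2.INTER_CUBIC) for n in("scene","top","wrist")]
for n,i in zip("stw",a): cv2.imwrite(f"pics/{n}0b.png",i)
print(monitor.state())
E
```

```text
pics
scene 55.07809865758431 248.27667349923377 190.34470721045744 [-0.0208  0.      0.      0.      0.    ] [0.1206 0.2519 0.8674] [ 0.4236 -0.479  -0.7688]
top 52.673062778762535 258.4566135192514 200.9784764812781 [-0.1202  0.      0.      0.      0.    ] [ 0.425  -0.208   1.3299] [ 0.0928  0.0005 -0.9957]
wrist 63.867507778295 255.5347662004646 193.70400076883757 [-0.0648  0.      0.      0.      0.    ] [0.1481 0.6128 0.3726] [ 0.2785 -0.1049 -0.9547]
{'clock': 0.15, 'joints': array([ 1.093 ,  0.0532,  1.614 , -0.    ,  1.476 , -0.119 ]), 'qvel': array([-0.    , -0.0016, -0.0046, -0.0016,  0.0011,  0.0004]), 'joint_efforts': array([  0.0004, -39.4244, -37.0722,  -0.0002,   0.0047,  -0.    ]), 'tool_pos': array([0.2193, 0.5848, 0.2523]), 'eef_rot': array([[-0.9363,  0.3512, -0.0007],
       [ 0.3512,  0.9363, -0.0014],
       [ 0.0002, -0.0016, -1.    ]]), 'force': array([-0.0401,  0.1282,  0.0851]), 'ft_torque': array([-0.0053,  0.02  ,  0.0445]), 'gripper_width': 0.08535989569728167}
```

View pics/s0b.png

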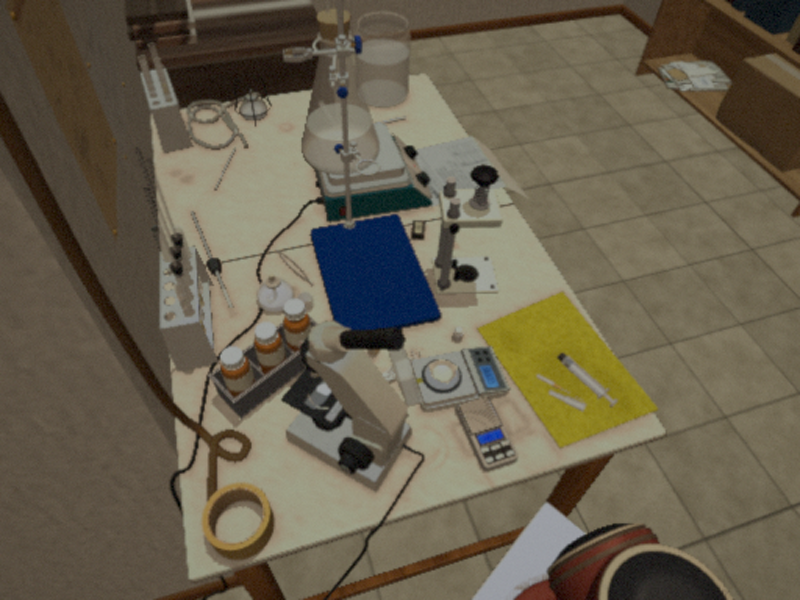

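View pics/t0b.png

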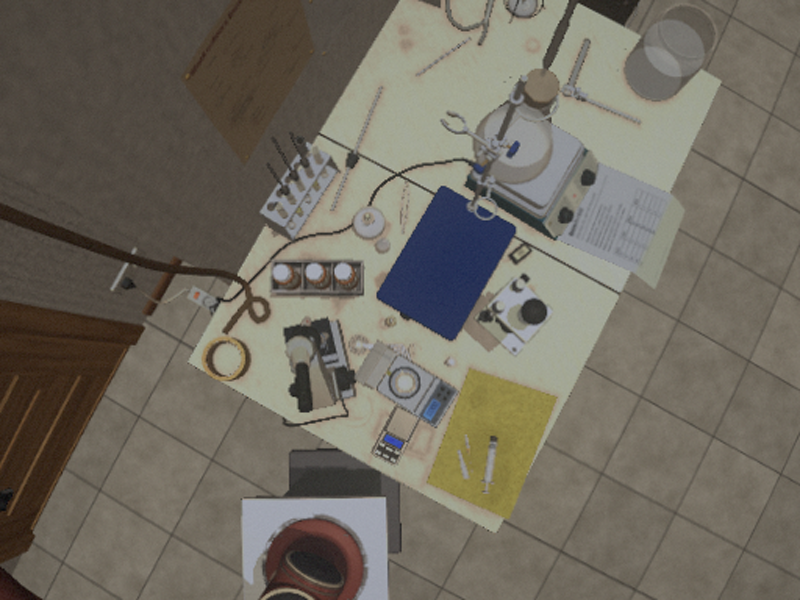

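Both views show three bottles in the rack (top view 800-px scale: 285/317/346, 275) and the press (525, 310). The sponge lies at (495, 440) and the microscope at (315, 365). Next I'll look at enlarged crops.

Run:
```python
from h import *
s=cv2.imread("pics/scene0.png");t=cv2.imread("pics/top0.png")
def c(i,x,y,w,h,f): return cv2.resize(i[y:y+h,x:x+w],None,fx=f,fy=f,interpolation=cv2.INTER_CUBIC)
# each tile 400x300 
a=np.vstack([np.hstack([c(s,130,185,80,60,5),c(t,168,160,80,60,5)]),np.hstack([c(s,265,100,80,75,4)[:300,:320],np.zeros((300,80,3),np.uint8),c(t,290,150,80,60,5)])])
a=np.clip(a.astype(float)*1.5,0,255).astype(np.uint8)
cv2.imwrite("pics/crop1.png",a)
p=vision.camera_params("top");k=512/800
for n,uv,z in[("cap1",(285,270),.12),("cap2",(317,270),.12),("cap3",(346,270),.12),("knob",(533,312),.27),("sponge+",(515,370),0),("lamp",(369,220),.05),("base",(310,565),.0),("microscope",(315,365),.2)]:
    print(n,atz(p,np.array(uv)*k,z).round(3))
```

```text
cap1 [0.634 0.032 0.12 ]
cap2 [ 0.632 -0.034  0.12 ]
cap3 [ 0.63  -0.093  0.12 ]
knob [ 0.522 -0.436  0.27 ]
sponge+ [ 0.42  -0.448  0.   ]
lamp [ 0.75  -0.137  0.05 ]
base [0.006 0.01  0.   ]
microscope [ 0.439 -0.039  0.2  ]
```

View pics/crop1.png

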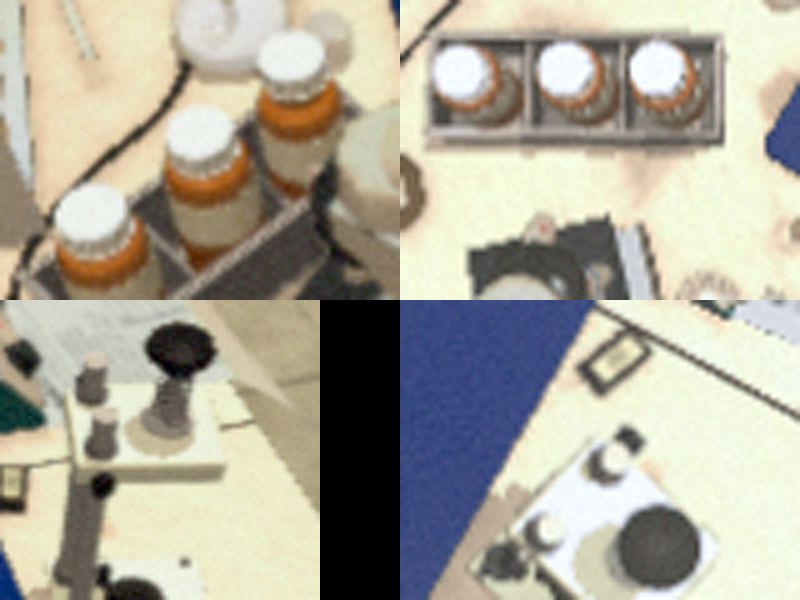

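Both crops show the three caps. The far (right-hand) one looks like the raised one, so I'll check that by triangulating.

Run:
```python
from h import *
s=vision.camera_params("scene");t=vision.camera_params("top")
S=lambda x,y:(s,(130+x/5-.4,185+y/5-.4)); T=lambda x,y:(t,(168+(x-400)/5-.4,160+y/5-.4))
for a,b in[((92,211),(463,72)),((199,132),(565,70)),((291,55),(656,68))]:
    X=tri([S(*a),T(*b)]);print("cap",X.round(4),(proj(s,X)-S(*a)[1]).round(1),(proj(t,X)-T(*b)[1]).round(1))
S=lambda x,y:(s,(265+x/4-.4,100+(y-300)/4-.4)); T=lambda x,y:(t,(290+(x-400)/5-.4,150+(y-300)/5-.4))
for n,a,b in[("knob",(181,350),(660,543)),("col1",(93,362),(617,457)),("col2",(104,414),(550,528))]:
    X=tri([S(*a),T(*b)]);print(n,X.round(4),(proj(t,X)-T(*b)[1]).round(1))
T=lambda x,y:atz(t,(168+(x-400)/5-.4,160+y/5-.4),.062).round(4)
for q in[(432,36),(722,36),(722,140),(430,135)]:print("rack",T(*q))
for q in[(470,367),(557,392),(513,515),(428,487),(490,437),(490,491),(463,450)]: print("sponge/syr",atz(t,np.array(q)*.64,.004).round(3))
for q in[(450,362),(363,357),(390,322)]: print("small",atz(t,np.array(q)*.64,.0).round(3))
```

```text
cap [0.6301 0.0388 0.1205] [[0.1 0. ]] [[-0.1 -0.1]]
cap [ 0.6291 -0.0268  0.1217] [[-0. -0.]] [[0. 0.]]
cap [ 0.6265 -0.0861  0.1324] [[-0.3 -0. ]] [[0.2 0.2]]
knob [ 0.526  -0.4418  0.2523] [[0.3 0.5]]
col1 [ 0.5811 -0.4248  0.2211] [[-0. -0.]]
col2 [ 0.5399 -0.3838  0.2243] [[0.1 0.1]]
rack [0.6647 0.0713 0.062 ]
rack [ 0.6592 -0.1225  0.062 ]
rack [ 0.5897 -0.1213  0.062 ]
rack [0.5982 0.0728 0.062 ]
sponge/syr [ 0.429 -0.349  0.004]
sponge/syr [ 0.369 -0.539  0.004]
sponge/syr [ 0.105 -0.433  0.004]
sponge/syr [ 0.172 -0.25   0.004]
sponge/syr [ 0.276 -0.388  0.004]
sponge/syr [ 0.159 -0.384  0.004]
sponge/syr [ 0.25  -0.328  0.004]
small [ 0.441 -0.306  0.   ]
small [ 0.457 -0.116  0.   ]
small [ 0.532 -0.176  0.   ]
```

View pics/w0b.png

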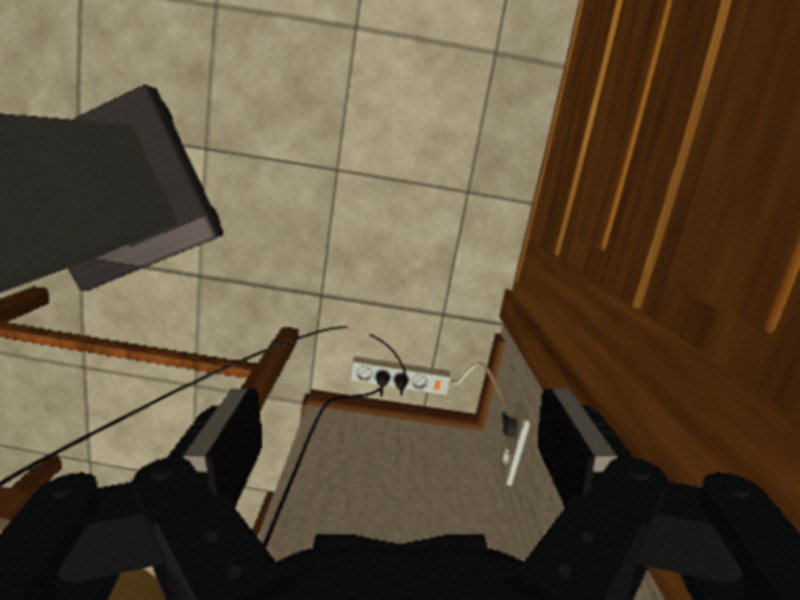

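The target is the bottle at the -y end, (0.6265, -0.086): its cap top is at z 0.132, against 0.121 for the other two. The wrist view shows only floor, a wall strip and the open fingers. I'll set out, going high over the microscope.

Call:
send_rows(xyz=[[0.01, -0.03, 0.05], [0.02, -0.06, 0.1], [0.04, -0.1, 0.14], [0.06, -0.15, 0.17], [0.08, -0.2, 0.19], [0.1, -0.26, 0.2], [0.12, -0.32, 0.2], [0.14, -0.38, 0.2], [0.17, -0.43, 0.2], [0.2, -0.48, 0.2], [0.23, -0.53, 0.2], [0.26, -0.58, 0.2]], turn=[[0, 0, 0], [0, 0, 0], [0, 0, -0.12], [0, 0, -0.24], [0, 0, -0.36], [0, 0, -0.48], [0, 0, -0.6], [0, 0, -0.72], [0, 0, -0.84], [0, 0, -0.96], [0, 0, -1.08], [0, 0, -1.2]], jaw=[1, 1, 1, 1, 1, 1, 1, 1, 1, 1, 1, 1])

```text
clock: 1.65
tool_pos: [0.4798, 0.0029, 0.4521]
eef_rot: [[-0.008, 1.0, -0.001], [1.0, 0.008, 0.0], [0.0, -0.001, -1.0]]
force: [0.9, 2.0, -0.0]
gripper_width: 0.0856
```

Call:
send_rows(xyz=[[0.05, -0.03, 0], [0.1, -0.06, 0], [0.147, -0.089, -0.03], [0.147, -0.089, -0.08], [0.147, -0.089, -0.13], [0.147, -0.089, -0.152], [0.147, -0.089, -0.152]], turn=[[0, 0, -0.035], [0, 0, -0.035], [0, 0, -0.035], [0, 0, -0.035], [0, 0, -0.035], [0, 0, -0.035], [0, 0, -0.035]], jaw=[1, 1, 1, 1, 1, 1, 1])

```text
clock: 2.52
tool_pos: [0.6261, -0.0859, 0.2985]
eef_rot: [[0.027, 1.0, -0.005], [1.0, -0.027, 0.001], [0.001, -0.005, -1.0]]
force: [0.8, -0.3, -0.6]
gripper_width: 0.0854
```

```bash
cat > look.py <<'E'
from h import *
import sys,json
n=sys.argv[1];cam=sys.argv[2] if len(sys.argv)>2 else "wrist"
p=vision.camera_params(cam);im=vision.capture(cam)
cv2.imwrite(f"pics/{n}.png",cv2.resize(im,(800,600),interpolation=cv2.INTER_CUBIC))
np.savez(f"pics/{n}.npz",**p)
s=monitor.state();print(s["clock"],s["tool_pos"],s["eef_rot"].round(3).tolist(),s["force"],s["joints"])
E
python3 look.py w1
```

```text
2.575 [ 0.62698703 -0.08608738  0.30114598] [[0.027, 1.0, -0.001], [1.0, -0.027, 0.0], [0.0, -0.001, -1.0]] [0.4695827  0.04709043 0.23918037] [-2.54011258e-01  4.76843365e-02  1.53882208e+00  1.15026913e-04
  1.55564956e+00 -2.26683823e-01]
```

View pics/w1.png

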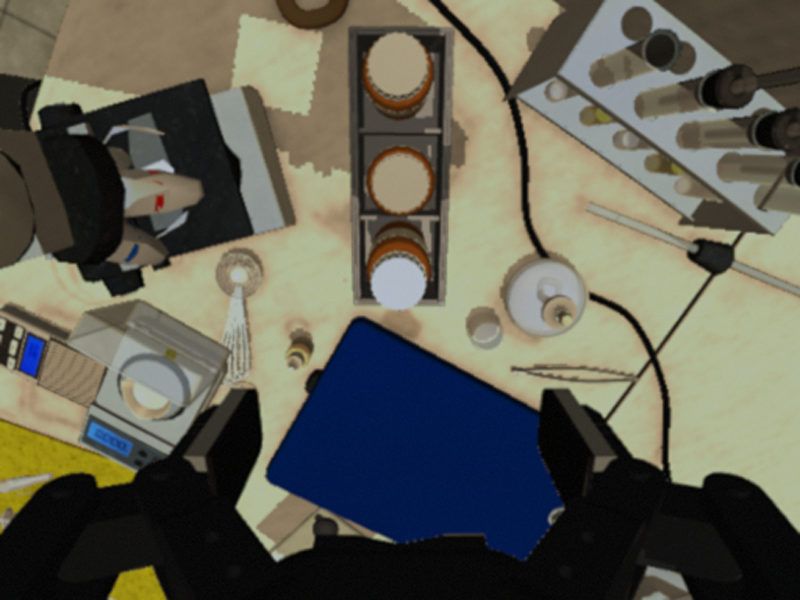

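The wrist view shows the target cap at (398, 283) and the others at (402, 180) and (398, 63). The rack is square to the picture and its columns match the jaw centre.

Run:
```python
from h import *
p=dict(np.load("pics/w1.npz"))
for uv,z in[((398,283),.132),((402,180),.123),((398,63),.123),((354,303),.062),((445,303),.062),((452,28),.062),((349,28),.062)]: print(atz(p,np.array(uv)*.64-.2,z).round(4))
```

```text
[ 0.6245 -0.0845  0.132 ]
[ 0.6285 -0.0232  0.123 ]
[0.628  0.0419 0.123 ]
[ 0.5888 -0.1182  0.062 ]
[ 0.6594 -0.12    0.062 ]
[0.6647 0.0735 0.062 ]
[0.5954 0.0754 0.062 ]
```

Call:
send_rows(xyz=[[-0.002, 0.001, -0.05], [-0.002, 0.001, -0.1], [-0.002, 0.001, -0.14], [-0.002, 0.001, -0.17], [-0.002, 0.001, -0.195], [-0.002, 0.001, -0.213], [-0.002, 0.001, -0.213], [-0.002, 0.001, -0.213], [-0.002, 0.001, -0.213], [-0.002, 0.001, -0.213], [-0.002, 0.001, -0.213], [-0.002, 0.001, -0.213]], turn=[[0, 0, 0], [0, 0, 0], [0, 0, 0], [0, 0, 0], [0, 0, 0], [0, 0, 0], [0, 0, 0], [0, 0, 0], [0, 0, 0], [0, 0, 0], [0, 0, 0], [0, 0, 0]], jaw=[1, 1, 1, 1, 1, 1, 1, -1, -1, -1, -1, -1])

```text
clock: 4.08
tool_pos: [0.6258, -0.0853, 0.0901]
eef_rot: [[0.027, 1.0, 0.001], [1.0, -0.027, -0.0], [-0.0, 0.001, -1.0]]
force: [-1.8, -0.3, 6.3]
gripper_width: 0.0446
```

Gripped (44.6 mm). I'll lift it and carry it, turning, to above the free quarter of the sponge.

Call:
send_rows(xyz=[[0, 0, 0.03], [0, 0, 0.08], [0, 0, 0.14], [0, 0, 0.2], [-0.04, -0.04, 0.21], [-0.08, -0.08, 0.21], [-0.12, -0.12, 0.21], [-0.15, -0.165, 0.21], [-0.18, -0.21, 0.21], [-0.21, -0.26, 0.21], [-0.235, -0.31, 0.21], [-0.26, -0.35, 0.21]], turn=[[0, 0, 0], [0, 0, 0], [0, 0, 0], [0, 0, 0], [0, 0, -0.09], [0, 0, -0.18], [0, 0, -0.27], [0, 0, -0.36], [0, 0, -0.45], [0, 0, -0.54], [0, 0, -0.63], [0, 0, -0.74]], jaw=[-1, -1, -1, -1, -1, -1, -1, -1, -1, -1, -1, -1])

```text
clock: 5.58
tool_pos: [0.3645, -0.4369, 0.2998]
eef_rot: [[0.697, 0.717, 0.001], [0.717, -0.697, -0.001], [-0.0, 0.002, -1.0]]
force: [0.1, 0.4, -1.9]
gripper_width: 0.0439
```

```bash
python3 look.py w2; python3 look.py t2 top; python3 look.py s2 scene
python3 - <<'E'
import cv2,numpy as np
a=cv2.imread("pics/t2.png");b=cv2.imread("pics/s2.png");w=cv2.imread("pics/w2.png")
z=lambda i,x,y:cv2.resize(i[y:y+225,x:x+300],(400,300),interpolation=cv2.INTER_CUBIC)
cv2.imwrite("pics/m2.png",np.vstack([np.hstack([z(a,390,260),z(b,380,210)]),np.hstack([cv2.resize(w,(400,300)),z(a,250,200)])]))
E
```

```text
5.625 [ 0.36155205 -0.44078952  0.29954769] [[0.702, 0.712, -0.002], [0.712, -0.702, -0.005], [-0.005, 0.002, -1.0]] [-3.98724595 -2.27781026 -1.60609617] [-1.01231836 -0.10261919  1.68886817 -0.00448172  1.55249431 -0.23375709]
5.675 [ 0.36324163 -0.43833184  0.29942772] [[0.699, 0.715, -0.001], [0.715, -0.699, -0.002], [-0.002, 0.001, -1.0]] [ 0.74962336  0.79534572 -1.14910443] [-1.00887377e+00 -1.03777695e-01  1.69013497e+00 -1.40829627e-03
  1.55405009e+00 -2.35258111e-01]
5.725 [ 0.36451214 -0.43661574  0.29947052] [[0.696, 0.718, 0.001], [0.718, -0.696, -0.0], [0.0, 0.001, -1.0]] [-0.11373406  0.34707798 -0.85976082] [-1.00607970e+00 -1.04814470e-01  1.69102511e+00  2.00496687e-04
  1.55474562e+00 -2.35682128e-01]
```

View pics/m2.png

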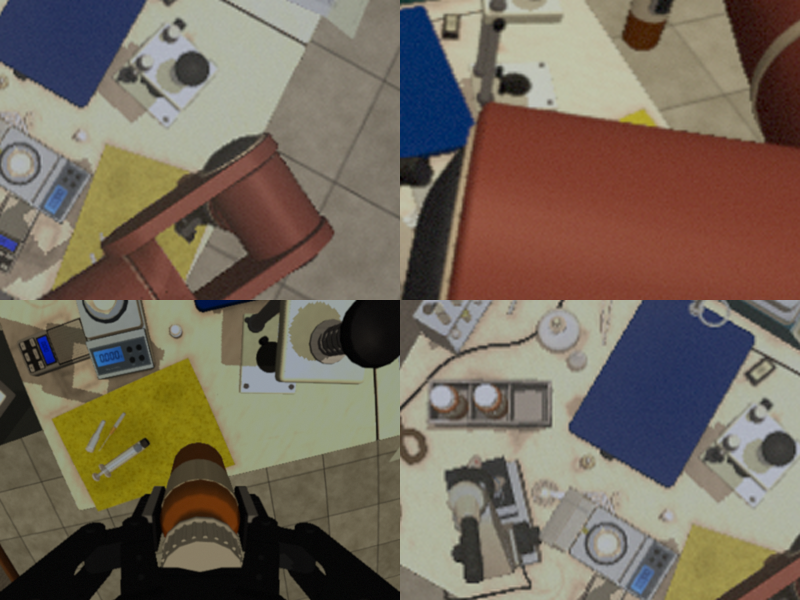

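The bottle hangs upright in the jaws and the other two bottles are undisturbed. In the wrist tile the sponge corners are at (183,360), (235,463) and (52,415). The press base edge runs from (240,352) to (240,390), with the knob at (372,333).

```bash
python3 - <<'E'
from h import *
p=dict(np.load("pics/w2.npz"));t=dict(np.load("pics/t2.npz"))
f=lambda x,y,z:atz(p,np.array((x*2,(y-300)*2))*.64-.2,z).round(4)
for q in[(183,360),(235,463),(52,415),(105,510)]:print("sponge",f(*q,.004))
print("tableedge",f(235,463,0),f(400,435,0))
print("plate",f(240,352,.008),f(240,390,.008),f(293,393,.008))
print("head",[f(275,378,z) for z in(.18,.195)],[f(362,383,z) for z in(.18,.195)])
g=lambda x,y,z:atz(t,np.array((390+x*.75,260+y*.75))*.64-.2,z).round(4)
print("top: knob",g(191,69,.265),"plate front corner",g(166,126,.008),"headcorners",[g(*q,.2) for q in((210,88),(165,122),(115,75))])
print("knob tri",tri([(p,np.array((372*2,33*2))*.64-.2),(t,np.array((390+191*.75,260+69*.75))*.64-.2)]))
E
python3 - <<'E'
import cv2,numpy as np
w=cv2.imread("pics/w2.png")[0:240,440:800];cv2.imwrite("pics/c2.png",cv2.resize(w,None,fx=2,fy=2,interpolation=cv2.INTER_CUBIC))
E
```

```text
sponge [ 0.417  -0.3427  0.004 ]
sponge [ 0.3585 -0.5352  0.004 ]
sponge [ 0.1868 -0.2425  0.004 ]
sponge [ 0.1074 -0.4299  0.004 ]
tableedge [ 0.3579 -0.5366  0.    ] [ 0.6195 -0.7146  0.    ]
plate [ 0.4915 -0.3982  0.008 ] [ 0.4515 -0.4429  0.008 ] [ 0.5134 -0.5088  0.008 ]
head [array([ 0.4694, -0.4321,  0.18  ]), array([ 0.4662, -0.4289,  0.195 ])] [array([ 0.5309, -0.4961,  0.18  ]), array([ 0.5238, -0.4889,  0.195 ])]
top: knob [ 0.5231 -0.4366  0.265 ] plate front corner [ 0.454  -0.4463  0.008 ] headcorners [array([ 0.5016, -0.4764,  0.2   ]), array([ 0.4555, -0.4105,  0.2   ]), array([ 0.5234, -0.3425,  0.2   ])]
knob tri [ 0.52480924 -0.44105573  0.24596099]
```

View pics/c2.png

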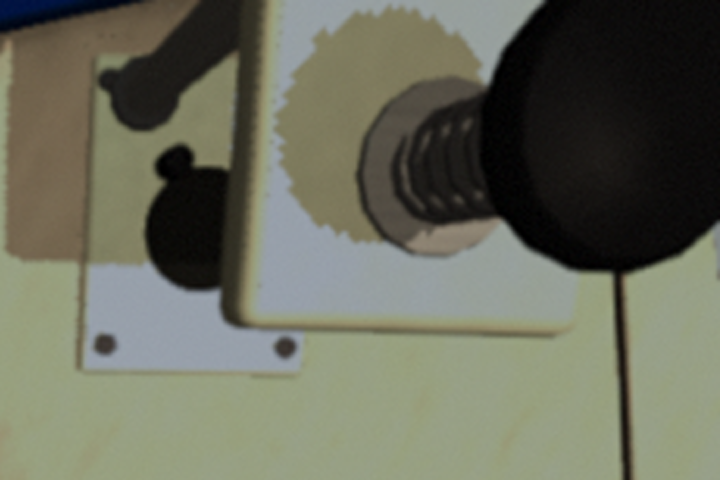

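In the crop, the base plate front corners are at (78,368) and (300,375) and a left-edge point is at (98,55). The black pad's centre is about (207,229), with radius about 61. One locating pin is at (172,160).

Run:
```python
from h import *
p=dict(np.load("pics/w2.npz"))
f=lambda x,y,z:atz(p,np.array((440+x/2,y/2))*.64-.2,z)
a,b,c=f(78,368,.008),f(300,375,.008),f(98,55,.008)
n=f(207,229,.0085);l=f(147,229,.0085);bt=f(205,290,.0085);tp=f(205,168,.0085)
print("nest",n,"radii",np.linalg.norm(n-l),np.linalg.norm(bt-tp)/2)
print("width",np.linalg.norm(a-b),"heading from front",np.degrees(np.arctan2(*(a-b)[:2][::-1]))-90,"from side",np.degrees(np.arctan2(*(c-a)[:2][::-1])))
h=np.radians(45.5);X=np.array([np.cos(h),np.sin(h),0]);print("nest from corners",(a+b)/2+.058*X,a,b)
Y=np.array([-X[1],X[0],0])
for z in(.0085,.028):
    q=f(172,160,z)-n; print("pin rel nest",q@X,q@Y)
```

```text
nest [ 0.52355203 -0.4397289   0.0085    ] radii 0.024504717335486436 0.023596439812505882
width 0.09459834188041673 heading from front 44.54969564057342 from side 44.34260179379571
nest from corners [ 0.52259076 -0.43708526  0.008     ] [ 0.44875635 -0.4447464   0.008     ] [ 0.5151197  -0.51216117  0.008     ]
pin rel nest 0.025919379366887343 0.01608445535095071
pin rel nest 0.023155036787188384 0.020854354279452533
```

Call:
send_rows(xyz=[[-0.01, -0.01, -0.05], [-0.0195, -0.0185, -0.1], [-0.0195, -0.0185, -0.14], [-0.0195, -0.0185, -0.17], [-0.0195, -0.0185, -0.19], [-0.0195, -0.0185, -0.198], [-0.0195, -0.0185, -0.203], [-0.0195, -0.0185, -0.206], [-0.0195, -0.0185, -0.206]], turn=[[0, 0, 0], [0, 0, 0], [0, 0, 0], [0, 0, 0], [0, 0, 0], [0, 0, 0], [0, 0, 0], [0, 0, 0], [0, 0, 0]], jaw=[-1, -1, -1, -1, -1, -1, -1, -1, -1])

```text
clock: 6.85
tool_pos: [0.3453, -0.4555, 0.0942]
eef_rot: [[0.696, 0.718, 0.001], [0.718, -0.696, -0.001], [-0.0, 0.002, -1.0]]
force: [-0.4, -0.6, -1.1]
gripper_width: 0.0445
```

Call:
send_rows(xyz=[[0, 0, -0.001], [0, 0, -0.002], [0, 0, -0.003], [0, 0, -0.003]], turn=[[0, 0, 0], [0, 0, 0], [0, 0, 0], [0, 0, 0]], jaw=[-1, -1, -1, -1])

```text
clock: 7.35
tool_pos: [0.3453, -0.4556, 0.0913]
eef_rot: [[0.696, 0.718, 0.001], [0.718, -0.696, -0.002], [-0.0, 0.002, -1.0]]
force: [-0.7, 0.4, 0.3]
gripper_width: 0.0443
```

Call:
send_rows(xyz=[[0, 0, -0.0005], [0, 0, -0.0005], [0, 0, -0.0005], [0, 0, 0.0], [0, 0, 0.03], [0, 0, 0.08], [0, 0, 0.13], [0, 0, 0.15]], turn=[[0, 0, 0], [0, 0, 0], [0, 0, 0], [0, 0, 0], [0, 0, 0], [0, 0, 0], [0, 0, 0], [0, 0, 0]], jaw=[0.3, 1, 1, 1, 1, 1, 1, 1])

```text
clock: 8.35
tool_pos: [0.346, -0.4569, 0.2456]
eef_rot: [[0.696, 0.718, 0.004], [0.718, -0.696, -0.007], [-0.002, 0.008, -1.0]]
force: [0.1, -0.2, -0.7]
gripper_width: 0.0857
```

Run:
```python
from h import *
from scipy.spatial.transform import Rotation as Rn
R0=monitor.state()["eef_rot"];h=np.radians(44.5);X=np.array([np.cos(h),np.sin(h),0]);Z=np.array([0,0,1.])
for L in(10,20,30,40,50,60):
    L=np.radians(L);z=np.sin(L)*X-np.cos(L)*Z;x=np.cos(L)*X+np.sin(L)*Z
    T=np.c_[x,np.cross(z,x),z];print(Rn.from_matrix(T@R0.T).as_rotvec().round(3).tolist())
print(monitor.state()["joints"])
```

```text
[0.131, -0.119, -0.023]
[0.255, -0.242, -0.022]
[0.378, -0.365, -0.021]
[0.502, -0.488, -0.02]
[0.626, -0.611, -0.019]
[0.749, -0.735, -0.017]
[-1.05253301e+00 -7.03136070e-02  1.74813177e+00  2.36175648e-04
  1.45563819e+00 -2.82162913e-01]
```

Call:
send_rows(xyz=[[-0.03, -0.03, 0.0], [-0.055, -0.055, 0.0], [-0.064, -0.062, 0.0], [-0.064, -0.062, 0.0], [-0.064, -0.062, 0.0], [-0.064, -0.062, 0.0], [-0.064, -0.062, 0.0], [-0.064, -0.062, 0.0], [-0.064, -0.062, 0.0], [-0.064, -0.062, 0.0]], turn=[[0.131, -0.119, -0.023], [0.255, -0.242, -0.022], [0.378, -0.365, -0.021], [0.502, -0.488, -0.02], [0.626, -0.611, -0.019], [0.749, -0.735, -0.017], [0.749, -0.735, -0.017], [0.749, -0.735, -0.017], [0.749, -0.735, -0.017], [0.749, -0.735, -0.017]], jaw=[1, 1, 1, 1, 1, 1, 1, 1, 1, 1])

```text
clock: 9.6
tool_pos: [0.2826, -0.5188, 0.2468]
eef_rot: [[0.356, 0.702, 0.617], [0.354, -0.713, 0.606], [0.865, 0.002, -0.502]]
force: [-1.3, 0.2, -0.2]
gripper_width: 0.0854
```

```bash
python3 look.py w3
```

```text
9.65 [ 0.28249282 -0.51883598  0.24664412] [[0.356, 0.702, 0.617], [0.353, -0.713, 0.606], [0.865, 0.002, -0.502]] [ 0.70513876  0.18348808 -0.56459676] [-1.49811041  0.30146671  1.56520341  0.79823323  1.97048146 -0.65957893]
```

View pics/w3.png

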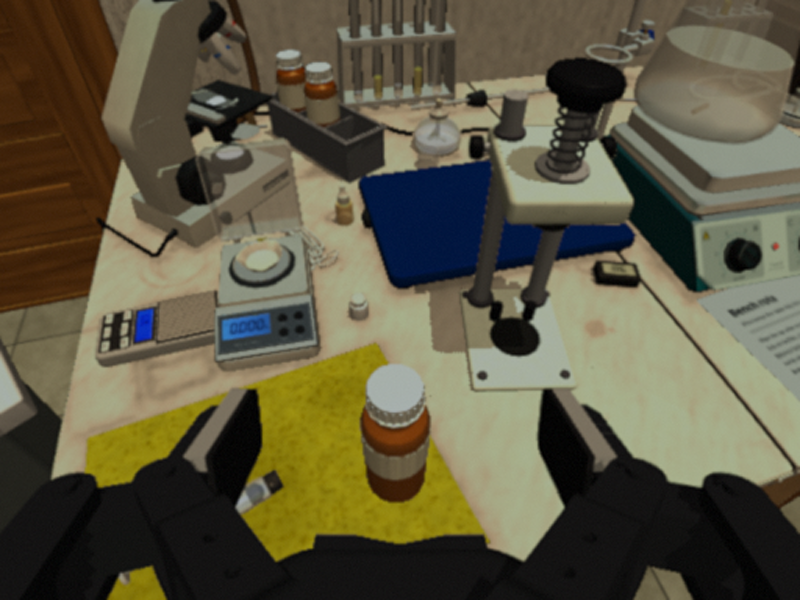

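Lean reached. The bottle stands upright on the sponge at column 396, against a jaw centre of about 399. Its cap top is at about (395,384). The press pad is at (515,337), with pins at (496,310) and (529,305).

Run:
```python
from h import *
p=dict(np.load("pics/w3.npz"));f=lambda x,y,z:atz(p,np.array((x,y))*.64-.2,z).round(4)
print("cap",f(395,384,.134),"pad",f(515,337,.0085),"plate front",f(475,389,.008),f(575,387,.008))
print("footcentre proj",(proj(p,[.3455,-.456,.004])+.2)/.64,(proj(p,[.3455,-.456,.134])+.2)/.64)
q=[np.linalg.norm(0)]
w2=dict(np.load("pics/w2.npz"))
print("knob top", [f(587,72,z) for z in(.25,.265,.28)], "underhead edge z:", )
# head underside front edge vs plane at 36mm before axis
n=np.array([.5235,-.4385]);X=np.array([.713,.701])
for uv in((512,205),(512,222),(632,203),(632,218)):
    c,d=ray(p,np.array(uv)*.64-.2);s=((n-.036*X-c[:2])@X)/(d[:2]@X);print("head edge",c+s*d)
c,d=ray(p,np.array((586,75))*.64-.2);s=((n-c[:2])@X)/(d[:2]@X);print("knob on axis plane",c+s*d)
```

```text
cap [ 0.3445 -0.4532  0.134 ] pad [ 0.5214 -0.4402  0.0085] plate front [ 0.4481 -0.4492  0.008 ] [ 0.5126 -0.5125  0.008 ]
footcentre proj [[399.35758227 476.05781166]] [[399.6628866  385.82837327]]
knob top [array([ 0.5481, -0.4279,  0.25  ]), array([ 0.51  , -0.4445,  0.265 ]), array([ 0.4718, -0.4611,  0.28  ])] underhead edge z:
head edge [ 0.47015299 -0.43558317  0.18743647]
head edge [ 0.47180167 -0.43726007  0.17360026]
head edge [ 0.52547752 -0.49185477  0.190156  ]
head edge [ 0.5284892  -0.494918    0.17798766]
knob on axis plane [ 0.52346785 -0.4384673   0.2578355 ]
```

Call:
send_rows(xyz=[[0, 0, -0.05], [0, 0, -0.1], [0, 0, -0.146], [0.015, 0.015, -0.158], [0.03, 0.03, -0.171], [0.045, 0.045, -0.183], [0.061, 0.061, -0.196], [0.061, 0.061, -0.196], [0.061, 0.061, -0.196]], turn=[[0, 0, 0], [0, 0, 0], [0, 0, 0], [0, 0, 0], [0, 0, 0], [0, 0, 0], [0, 0, 0], [0, 0, 0], [0, 0, 0]], jaw=[1, 1, 1, 1, 1, 1, 1, 1, 1])

```text
clock: 10.78
tool_pos: [0.3437, -0.4582, 0.0511]
eef_rot: [[0.356, 0.702, 0.617], [0.354, -0.712, 0.606], [0.865, 0.003, -0.502]]
force: [-0.7, -0.4, 0.1]
gripper_width: 0.0856
```

Call:
send_rows(xyz=[[0, 0, 0], [0, 0, 0], [0, 0, 0], [0, 0, 0], [0, 0, 0]], turn=[[0, 0, 0], [0, 0, 0], [0, 0, 0], [0, 0, 0], [0, 0, 0]], jaw=[-1, -1, -1, -1, -1])

```text
clock: 11.4
tool_pos: [0.3437, -0.4589, 0.0518]
eef_rot: [[0.355, 0.701, 0.618], [0.355, -0.713, 0.605], [0.865, 0.004, -0.502]]
force: [-2.1, -2.1, 4.6]
gripper_width: 0.0447
```

Call:
send_rows(xyz=[[0, 0, 0.015], [0, 0, 0.04], [0.03, -0.015, 0.04], [0.06, -0.03, 0.04], [0.09, -0.045, 0.04], [0.106, -0.052, 0.04], [0.106, -0.052, 0.03], [0.106, -0.052, 0.02], [0.106, -0.052, 0.02]], turn=[[0, 0, 0], [0, 0, 0], [0, 0, 0], [0, 0, 0], [0, 0, 0], [0, 0, 0], [0, 0, 0], [0, 0, 0], [0, 0, 0]], jaw=[-1, -1, -1, -1, -1, -1, -1, -1, -1])

```text
clock: 12.52
tool_pos: [0.4484, -0.5097, 0.0698]
eef_rot: [[0.357, 0.701, 0.617], [0.351, -0.713, 0.606], [0.866, 0.0, -0.501]]
force: [0.6, -0.8, -1.6]
gripper_width: 0.0448
```

```bash
python3 look.py w4;python3 look.py s4 scene
python3 - <<'E'
import cv2,numpy as np
w=cv2.imread("pics/w4.png");s=cv2.imread("pics/s4.png")
cv2.imwrite("pics/m4.png",np.vstack([cv2.resize(w[0:420],(600,315)),cv2.resize(s[130:330,400:800],(600,280))]))
E
```

```text
12.575 [ 0.44868333 -0.51015984  0.07064641] [[0.356, 0.701, 0.618], [0.352, -0.713, 0.606], [0.865, 0.002, -0.501]] [ 0.25643853 -0.19022609 -1.04938842] [-1.26309193  0.60625435  1.49001408  0.88718782  1.65710261 -0.68613517]
12.625 [ 0.44895188 -0.51059988  0.07128701] [[0.356, 0.701, 0.618], [0.353, -0.713, 0.605], [0.865, 0.003, -0.502]] [ 0.25083588 -0.54589213 -1.06693965] [-1.26294208  0.60578933  1.48916134  0.8873666   1.65708    -0.68610248]
```

View pics/m4.png

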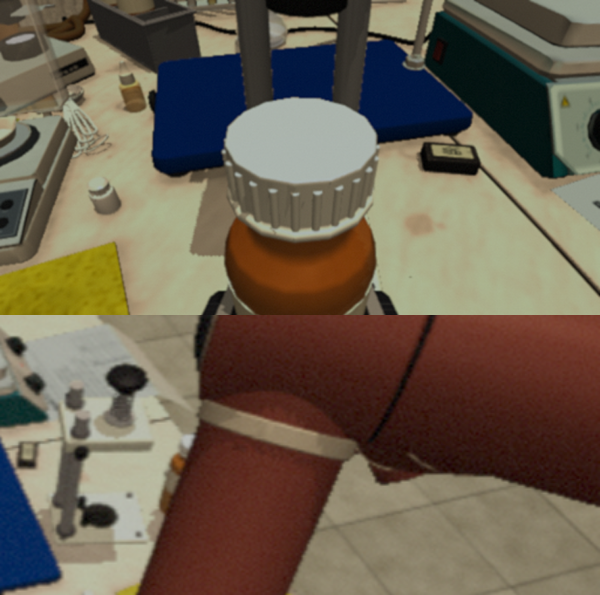

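The wrist tile shows the cap, the columns and the ram all centred on column ~301, so the approach line is good. I'll lower the bottle and slide it in, stopping short of the pins.

Call:
send_rows(xyz=[[0, 0, -0.006], [0, 0, -0.012], [0, 0, -0.012], [0.014, 0.014, -0.012], [0.028, 0.027, -0.012], [0.042, 0.041, -0.012], [0.054, 0.052, -0.012], [0.062, 0.06, -0.012], [0.066, 0.064, -0.012], [0.066, 0.064, -0.012]], turn=[[0, 0, 0], [0, 0, 0], [0, 0, 0], [0, 0, 0], [0, 0, 0], [0, 0, 0], [0, 0, 0], [0, 0, 0], [0, 0, 0], [0, 0, 0]], jaw=[-1, -1, -1, -1, -1, -1, -1, -1, -1, -1])

```text
clock: 13.88
tool_pos: [0.5151, -0.4465, 0.0593]
eef_rot: [[0.356, 0.701, 0.618], [0.354, -0.713, 0.605], [0.865, 0.003, -0.502]]
force: [-0.2, 0.3, -1.2]
gripper_width: 0.0446
```

Call:
send_rows(xyz=[[0.0015, 0.0015, 0], [0.003, 0.003, 0], [0.004, 0.004, 0], [0.005, 0.005, 0], [0.005, 0.005, 0]], turn=[[0, 0, 0], [0, 0, 0], [0, 0, 0], [0, 0, 0], [0, 0, 0]], jaw=[-1, -1, -1, -1, -1])

```text
clock: 14.5
tool_pos: [0.5199, -0.4422, 0.0593]
eef_rot: [[0.356, 0.7, 0.618], [0.355, -0.714, 0.604], [0.864, 0.004, -0.503]]
force: [-1.9, -3.8, -2.7]
gripper_width: 0.0446
```

Call:
send_rows(xyz=[[0.0005, 0.0005, -0.001], [0.0005, 0.0005, -0.002], [0.0005, 0.0005, -0.003], [0.0005, 0.0005, -0.003]], turn=[[0, 0, 0], [0, 0, 0], [0, 0, 0], [0, 0, 0]], jaw=[-1, -1, -1, -1])

```text
clock: 15.0
tool_pos: [0.5205, -0.4423, 0.0567]
eef_rot: [[0.356, 0.7, 0.619], [0.355, -0.714, 0.603], [0.864, 0.005, -0.503]]
force: [-1.6, -3.7, 1.3]
gripper_width: 0.0443
```

Call:
send_rows(xyz=[[0.0007, 0.0007, -0.0005], [0.001, 0.001, -0.001], [0.001, 0.001, -0.001]], turn=[[0, 0, 0], [0, 0, 0], [0, 0, 0]], jaw=[-1, -1, -1])

```text
clock: 15.38
tool_pos: [0.5208, -0.4422, 0.0565]
eef_rot: [[0.356, 0.7, 0.619], [0.356, -0.714, 0.603], [0.864, 0.005, -0.503]]
force: [-8.9, -5.0, 4.4]
gripper_width: 0.0443
```

Seated on the pins (about 10 N back) and on the plate (4 N). Now I'll release and retreat along the tool axis.

Call:
send_rows(xyz=[[0, 0, 0], [0, 0, 0], [0, 0, 0], [0, 0, 0], [-0.012, -0.012, 0.01], [-0.03, -0.03, 0.025], [-0.06, -0.06, 0.05], [-0.09, -0.09, 0.07], [-0.105, -0.105, 0.08], [-0.105, -0.105, 0.08]], turn=[[0, 0, 0], [0, 0, 0], [0, 0, 0], [0, 0, 0], [0, 0, 0], [0, 0, 0], [0, 0, 0], [0, 0, 0], [0, 0, 0], [0, 0, 0]], jaw=[0.3, 1, 1, 1, 1, 1, 1, 1, 1, 1])

```text
clock: 16.62
tool_pos: [0.4149, -0.5489, 0.1376]
eef_rot: [[0.356, 0.698, 0.621], [0.357, -0.716, 0.6], [0.864, 0.008, -0.504]]
force: [0.5, 0.6, 0.2]
gripper_width: 0.0852
```

```bash
python3 look.py w5
```

```text
16.675 [ 0.41562221 -0.54730364  0.13638225] [[0.356, 0.7, 0.619], [0.355, -0.715, 0.603], [0.864, 0.005, -0.503]] [-0.19783477  0.26154154  1.13816742] [-1.32055634  0.55577613  1.43150204  0.86826653  1.76201689 -0.63678411]
```

View pics/w5.png

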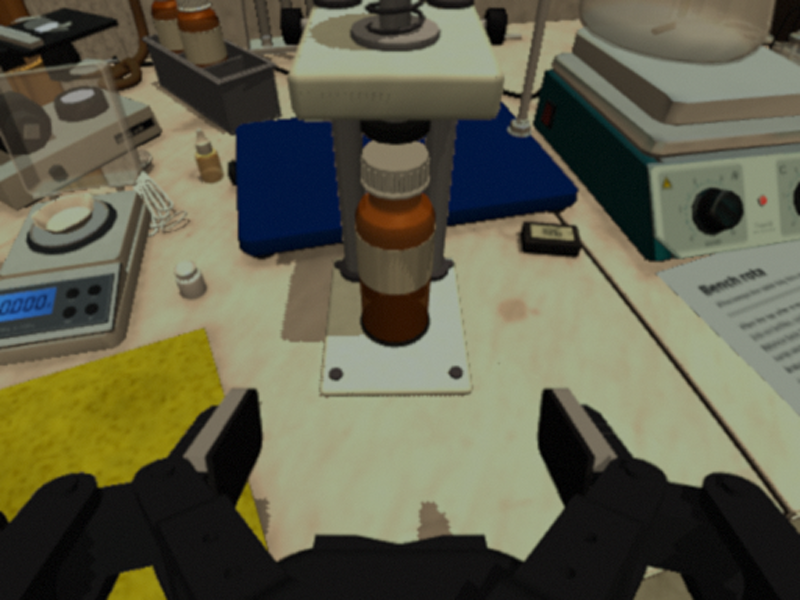

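The bottle stands upright and centred under the ram, on the pad. I'll go above the knob with the tool turned down and the jaws shut.

Call:
send_rows(xyz=[[-0.02, -0.02, 0.05], [-0.02, -0.02, 0.1], [-0.02, -0.02, 0.15], [-0.01, -0.01, 0.2], [0, 0, 0.24], [0.03, 0.03, 0.24], [0.06, 0.06, 0.24], [0.09, 0.09, 0.24], [0.1075, 0.108, 0.24], [0.1075, 0.108, 0.22], [0.1075, 0.108, 0.2], [0.1075, 0.108, 0.2]], turn=[[0, 0, 0], [0, 0, 0], [-0.122, 0.125, 0], [-0.244, 0.25, 0], [-0.366, 0.374, 0], [-0.489, 0.499, 0], [-0.611, 0.624, 0], [-0.731, 0.747, 0], [-0.731, 0.747, 0], [-0.731, 0.747, 0], [-0.731, 0.747, 0], [-0.731, 0.747, 0]], jaw=[1, 1, 1, 1, -1, -1, -1, -1, -1, -1, -1, -1])

```text
clock: 18.18
tool_pos: [0.521, -0.4397, 0.3313]
eef_rot: [[0.713, 0.701, -0.005], [0.701, -0.713, 0.003], [-0.001, -0.005, -1.0]]
force: [-1.3, -0.4, -0.6]
gripper_width: -0.0
```

```bash
python3 look.py s6 scene; python3 look.py w6;python3 - <<'E'
import cv2,numpy as np
w=cv2.imread("pics/w6.png");s=cv2.imread("pics/s6.png")
cv2.imwrite("pics/m6.png",np.hstack([cv2.resize(w,(400,300)),cv2.resize(s[100:325,380:680],(400,300))]))
E
```

```text
18.225 [ 0.52140813 -0.44010114  0.33339572] [[0.713, 0.701, -0.003], [0.701, -0.713, 0.001], [-0.002, -0.002, -1.0]] [ 1.08097733  0.38585944 -0.71532759] [-8.09415261e-01  1.53807166e-01  1.37248570e+00 -1.54127533e-03
  1.61749716e+00 -1.55474844e-02]
18.275 [ 0.5218672  -0.44035163  0.33515511] [[0.713, 0.701, -0.001], [0.701, -0.713, -0.001], [-0.002, 0.0, -1.0]] [ 0.07050483 -0.54673771  0.35364153] [-8.09156384e-01  1.52945836e-01  1.37057044e+00 -1.60443168e-03
  1.61758486e+00 -1.55071930e-02]
```

View pics/m6.png

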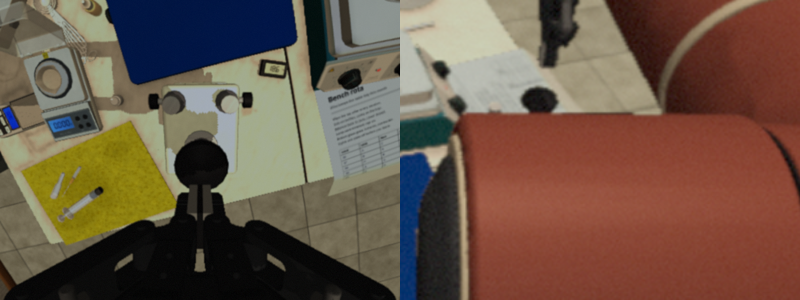

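The shut fingers are centred over the knob (tile 203,160). I'll descend gently until contact is felt.

Call:
send_rows(xyz=[[0.001, 0.001, -0.015], [0.001, 0.001, -0.03], [0.001, 0.001, -0.036], [0.001, 0.001, -0.04], [0.001, 0.001, -0.044], [0.001, 0.001, -0.048], [0.001, 0.001, -0.05], [0.001, 0.001, -0.05]], turn=[[0, 0, 0], [0, 0, 0], [0, 0, 0], [0, 0, 0], [0, 0, 0], [0, 0, 0], [0, 0, 0], [0, 0, 0]], jaw=[-1, -1, -1, -1, -1, -1, -1, -1])

```text
clock: 19.27
tool_pos: [0.523, -0.4394, 0.2856]
eef_rot: [[0.713, 0.701, -0.0], [0.701, -0.713, -0.002], [-0.001, 0.001, -1.0]]
force: [0.6, 0.6, 1.0]
gripper_width: 0.0001
```

Call:
send_rows(xyz=[[0, 0, -0.003], [0, 0, -0.006], [0, 0, -0.009], [0, 0, -0.012], [0, 0, -0.012]], turn=[[0, 0, 0], [0, 0, 0], [0, 0, 0], [0, 0, 0], [0, 0, 0]], jaw=[-1, -1, -1, -1, -1])

```text
clock: 19.9
tool_pos: [0.5231, -0.4395, 0.2737]
eef_rot: [[0.713, 0.701, 0.0], [0.701, -0.713, -0.002], [-0.001, 0.002, -1.0]]
force: [-0.3, 0.5, 3.1]
gripper_width: -0.0004
```

Call:
send_rows(xyz=[[0, 0, -0.002], [0, 0, -0.004], [0, 0, -0.006], [0, 0, -0.006]], turn=[[0, 0, 0], [0, 0, 0], [0, 0, 0], [0, 0, 0]], jaw=[-1, -1, -1, -1])

```text
clock: 20.4
tool_pos: [0.5232, -0.4395, 0.2705]
eef_rot: [[0.713, 0.701, 0.001], [0.701, -0.713, -0.003], [-0.002, 0.003, -1.0]]
force: [-3.0, 2.7, 9.7]
gripper_width: -0.0003
```

Call:
send_rows(xyz=[[0, 0, -0.0015], [0, 0, -0.003], [0, 0, -0.003]], turn=[[0, 0, 0], [0, 0, 0], [0, 0, 0]], jaw=[-1, -1, -1])

```text
clock: 20.78
tool_pos: [0.5231, -0.4395, 0.2701]
eef_rot: [[0.713, 0.701, 0.002], [0.701, -0.713, -0.004], [-0.002, 0.004, -1.0]]
force: [-4.2, 4.0, 10.3]
gripper_width: 0.0001
```

Call:
send_rows(xyz=[[0, 0, -0.003], [0, 0, -0.0045], [0, 0, -0.006], [0, 0, -0.006]], turn=[[0, 0, 0], [0, 0, 0], [0, 0, 0], [0, 0, 0]], jaw=[-1, -1, -1, -1])

```text
clock: 21.28
tool_pos: [0.5231, -0.4395, 0.2671]
eef_rot: [[0.713, 0.701, 0.002], [0.701, -0.713, -0.005], [-0.002, 0.005, -1.0]]
force: [-3.6, 4.5, 12.1]
gripper_width: -0.0002
```

Cap sliding (12 N). Continuing.

Call:
send_rows(xyz=[[0, 0, -0.0045], [0, 0, -0.006], [0, 0, -0.0075], [0, 0, -0.0075]], turn=[[0, 0, 0], [0, 0, 0], [0, 0, 0], [0, 0, 0]], jaw=[-1, -1, -1, -1])

```text
clock: 21.78
tool_pos: [0.5232, -0.4395, 0.264]
eef_rot: [[0.713, 0.701, 0.003], [0.701, -0.713, -0.007], [-0.002, 0.007, -1.0]]
force: [-5.4, 6.4, 15.9]
gripper_width: 0.0001
```

Call:
send_rows(xyz=[[0, 0, -0.0035], [0, 0, -0.005], [0, 0, -0.006], [0, 0, -0.006]], turn=[[0, 0, 0], [0, 0, 0], [0, 0, 0], [0, 0, 0]], jaw=[-1, -1, -1, -1])

```text
clock: 22.28
tool_pos: [0.5232, -0.4396, 0.2639]
eef_rot: [[0.713, 0.702, 0.005], [0.702, -0.713, -0.009], [-0.003, 0.009, -1.0]]
force: [-7.5, 7.4, 20.5]
gripper_width: -0.0003
```

Call:
send_rows(xyz=[[-0.001, 0.001, -0.006], [-0.002, 0.002, -0.0075], [-0.002, 0.002, -0.0085], [-0.002, 0.002, -0.0085]], turn=[[0, 0, 0], [0, 0, 0], [0, 0, 0], [0, 0, 0]], jaw=[-1, -1, -1, -1])

```text
clock: 22.78
tool_pos: [0.5229, -0.4393, 0.2639]
eef_rot: [[0.713, 0.701, 0.012], [0.702, -0.712, -0.016], [-0.003, 0.02, -1.0]]
force: [-3.4, 3.3, 22.9]
gripper_width: 0.0001
```

Call:
send_rows(xyz=[[0, 0, -0.007], [0, 0, -0.01], [0, 0, -0.012], [0, 0, -0.012]], turn=[[0.016, 0.012, 0], [0.016, 0.012, 0], [0.016, 0.012, 0], [0.016, 0.012, 0]], jaw=[-1, -1, -1, -1])

```text
clock: 23.28
tool_pos: [0.5233, -0.4397, 0.2638]
eef_rot: [[0.712, 0.702, 0.004], [0.702, -0.712, -0.006], [-0.001, 0.007, -1.0]]
force: [-13.1, 11.1, 34.0]
gripper_width: -0.0001
```

Hard stop felt: 34 N with no further travel (z stays at 0.2638). I'll ease off, retreat up and look from the front.

Call:
send_rows(xyz=[[0, 0, 0.003], [0, 0, 0.008], [0, 0, 0.015], [0, 0, 0.025], [0, 0, 0.04], [0, 0, 0.08], [-0.03, -0.03, 0.12], [-0.07, -0.07, 0.13], [-0.11, -0.11, 0.13], [-0.14, -0.14, 0.1], [-0.14, -0.14, 0.05], [-0.14, -0.14, 0.02]], turn=[[0, 0, 0], [0, 0, 0], [0, 0, 0], [0, 0, 0], [0, 0, 0], [0, 0, 0], [0.12, -0.122, 0], [0.24, -0.244, 0], [0.36, -0.367, 0], [0.48, -0.489, 0], [0.6, -0.611, 0], [0.734, -0.748, 0]], jaw=[-1, -1, -1, -1, -1, -1, -1, -1, -1, -1, -1, -1])

```text
clock: 24.78
tool_pos: [0.382, -0.5802, 0.2818]
eef_rot: [[0.356, 0.696, 0.624], [0.349, -0.718, 0.602], [0.867, 0.003, -0.498]]
force: [0.4, 0.3, -0.2]
gripper_width: -0.0001
```

```bash
python3 look.py w7
```

```text
24.825 [ 0.3799545  -0.57883123  0.27160523] [[0.36, 0.694, 0.624], [0.333, -0.72, 0.609], [0.872, -0.011, -0.49]] [-2.65013555  2.3799192  -6.85260207] [-1.37792815  0.45709665  1.32734887  0.89871887  1.94220762 -0.48787684]
```

View pics/w7.png

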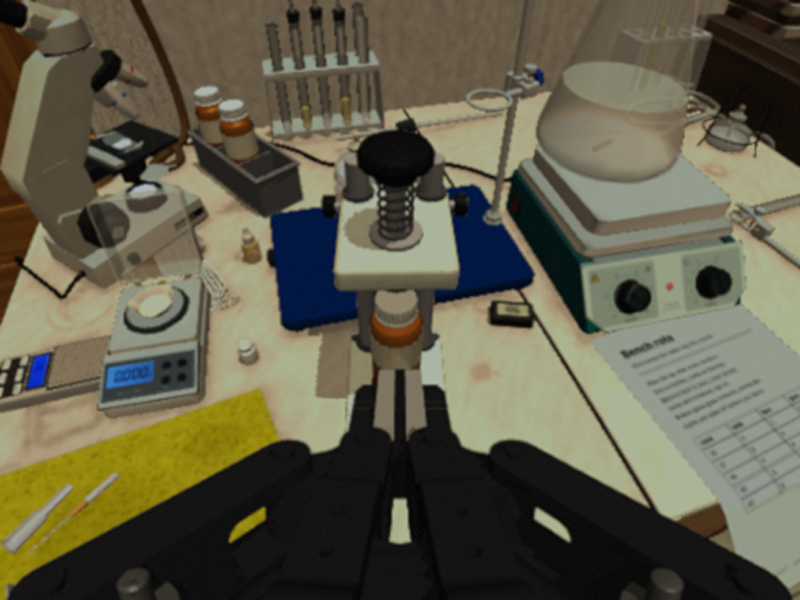

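The knob is fully up again and the bottle stands upright under the ram, with the orange shoulder now right below the cap. The viewer budget is used up, so I'll check the cap height numerically from a settled frame.

```bash
python3 look.py w8
python3 - <<'E'
from h import *
for n in("w5","w8"):
    p=dict(np.load(f"pics/{n}.npz"));im=cv2.imread(f"pics/{n}.png")
    X=np.array([.713,.701,0]);A=np.array([.5225,-.4398,0])
    P=lambda r,z:((proj(p,A-r*X+[0,0,z])+.2)/.64)[0].round(1)
    for lab,z0 in(("raised",.138),("home",.128)): print(n,lab,"top centre",P(0,z0),"front top rim",P(.0175,z0),"front low rim",P(.0175,z0-.016))
    print("body shoulder",P(.023,.098))
    c=int(P(0,.12)[0]);r0=int(P(-.0175,.14)[1])-15
    print([(r,*im[r,c-3:c+4].mean(0).astype(int).tolist()) for r in range(r0,int(P(.023,.09)[1])+6,3)])
E
```

```text
24.875 [ 0.38057717 -0.57853751  0.27333653] [[0.364, 0.695, 0.62], [0.338, -0.719, 0.607], [0.868, -0.011, -0.497]] [-0.30462089  0.11201995 -2.00675822] [-1.37564992  0.45370152  1.32576679  0.8929498   1.94121845 -0.48592646]
w5 raised top centre [395.5 151.7] front top rim [395.4 170.7] front low rim [395.4 198.6]
w5 home top centre [395.5 169.1] front top rim [395.4 188.5] front low rim [395.4 214.7]
body shoulder [395.4 242.5]
[(116, 43, 58, 61), (119, 39, 48, 51), (122, 27, 32, 33), (125, 8, 9, 10), (128, 7, 10, 10), (131, 4, 6, 6), (134, 5, 6, 7), (137, 5, 5, 5), (140, 3, 4, 4), (143, 20, 27, 29), (146, 97, 122, 132), (149, 98, 123, 134), (152, 99, 123, 134), (155, 99, 123, 134), (158, 99, 122, 134), (161, 99, 122, 134), (164, 98, 122, 134), (167, 99, 124, 135), (170, 90, 113, 123), (173, 66, 82, 90), (176, 65, 81, 88), (179, 62, 78, 85), (182, 62, 77, 84), (185, 61, 76, 84), (188, 62, 77, 83), (191, 63, 80, 87), (194, 91, 113, 124), (197, 79, 98, 107), (200, 25, 44, 66), (203, 8, 32, 63), (206, 8, 33, 65), (209, 8, 34, 67), (212, 10, 42, 84), (215, 13, 54, 110), (218, 17, 63
[... 453 characters left out ...]
 338.8]
[(250, 157, 181, 171), (253, 157, 181, 172), (256, 155, 181, 172), (259, 150, 181, 172), (262, 125, 160, 164), (265, 90, 117, 124), (268, 74, 98, 103), (271, 72, 95, 100), (274, 68, 89, 94), (277, 62, 83, 87), (280, 48, 63, 67), (283, 17, 22, 24), (286, 86, 108, 118), (289, 106, 132, 143), (292, 106, 131, 142), (295, 106, 132, 143), (298, 106, 131, 143), (301, 106, 131, 143), (304, 106, 132, 143), (307, 92, 114, 124), (310, 70, 88, 95), (313, 65, 81, 88), (316, 65, 81, 88), (319, 89, 110, 119), (322, 49, 79, 120), (325, 18, 66, 131), (328, 15, 64, 129), (331, 10, 48, 99), (334, 11, 41, 81), (337, 9, 36, 71), (340, 11, 36, 69), (343, 50, 76, 94), (346, 65, 88, 99), (349, 67, 92, 103)]
```

The cap rim edges in the picture (307.5 and 322) match fully home (308.2 and 322.1) and are about 9 px off raised. I'll let the arm settle, then hand in.

Call:
send_rows(xyz=[[-0.01, -0.01, 0.02], [-0.01, -0.01, 0.02], [-0.01, -0.01, 0.02]], turn=[[0, 0, 0], [0, 0, 0], [0, 0, 0]], jaw=[-1, -1, -1])

```text
clock: 25.25
tool_pos: [0.3713, -0.5891, 0.2974]
eef_rot: [[0.363, 0.696, 0.62], [0.345, -0.718, 0.604], [0.865, -0.005, -0.501]]
force: [0.2, -0.1, -0.7]
gripper_width: -0.0001
```

```bash
python3 -c "
from h import *
print(monitor.state()['force'],monitor.state()['clock']);print(env.close_job())"
```

```text
[ 0.16558688 -0.12136853 -0.74466083] 25.25
the job is handed in; nothing more can be done
None
```

The raised-cap bottle is sealed and standing upright in the press against both pins, and the job is handed in at 25.25 s of the 67 s allowed.

I took the bottle at the right-hand (-y) end of the rack and stood it on the free quarter of the sponge. There I regripped it low with the gripper leaning and slid it back to the pins, felt at about 10 N. After letting go, I pressed the knob with the fingers shut until it stopped moving at about 34 N vertical, then let it spring back up.

**Last checks:**
- **Cap:** its rim edges in the picture fall within 1 px of where a fully home cap should be, and about 9 px from where a raised one would be.
- **Knob and bottle:** the last picture shows the knob up and the bottle upright. It also shows the two sealed bottles still standing in the rack.
- **Spirit lamp:** it was standing as before in a mid-job picture, and the arm did not go near it afterwards. It is half hidden behind the press in the last picture, so I did not check it again.
- **Arm:** it is clear of everything, with tool force under 1 N.

**Side load on the knob:** while pressing, the force on the tool included up to about 17 N sideways, bringing the peak reading to about 38 N in all. That is under the 45 N limit, and the knob still sprang back fully.

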